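# Zero and set the off-contact screw of a screen-printing press

## Task

Set the stand-off stop of the small blue screen-printing press: turn its orange wing screw clockwise until it bottoms, then back it off a quarter of a turn anticlockwise and let go of it. Leave the spray cans, the ink jar and the squeegee where they are.

Things in the scene. Friction and masses are not known exactly. Their poses are not given: they have to be found in the camera images.
- press: Blue screen-printing press, fixed to the table. Origin on the table under the middle of its head; +x runs from the head out along the platen and screen, z up. Base plate 120 (x) by 200 (y) mm, head block 70 by 100 mm. A blue clamp plate 130 mm wide, 40 to 90 mm to +x, holds the screen frame and rises to 115 mm.
- head_face (a point): Middle of the sloping blue face (62 by 80 mm) on top of the head, from which the wing screw stands square; 8 mm to press -x of the press origin and 125 mm up. The face looks up and 35 deg towards press -x. The axes here are those of the press.
- wing (a point): Orange wing screw: a flat bar 48 mm long (its x), 12 mm thick (y), 26 mm deep (z); the point is its middle, on the screw's axis. z is that axis, pointing out of the head, leaning 35 deg from vertical to press -x; the bar turns about it. White mark on the +x half. Under the point: hub 20 mm across to 17 mm down, then a collar 22 mm across; the sloping face is 37 mm down. It stays where left.
- stem (a joint): How far the screw stands out from bottomed, m: 0 at the stop, 0.001 more per turn backed off. Its reading is too coarse to set a quarter turn by. Clockwise seen from outside (about the wing's -z) screws in. The start is 0.4 to 0.75 turn from the stop; the bar's angle at the stop differs every time, so feel for it: about 0.1 N m to turn, then it stops hard.
- screen_mid (a point): Middle of the wooden screen frame with yellow mesh, 330 (press x) by 300 (press y) mm, fixed in the press, at the height of its top edge, 103 mm above the table. Axes as the press.
- can_gold_mid (a point): Gold spray can with blue cap, 64 mm diameter, 190 mm tall, standing; point half-way up. Leave alone.
- can_grey_mid (a point): Aluminium-grey spray can with red cap, 64 mm diameter, 190 mm tall, standing; point half-way up. Leave alone.
- ink_jar_mid (a point): Green ink jar with black lid, 76 mm diameter, 75 mm tall; point half-way up. Leave alone.
- squeegee_mid (a point): Squeegee lying flat: wooden grip 50 (x) by 170 (y) by 24 mm with a yellow blade out to 52 mm in +x; point in the middle of the grip, half-way up. Leave alone.

How it is judged:
On the way:
1. the wing screw is turned clockwise until it bottoms (within 9 degrees of its stop) (value of joint stem below 2.5e-05 m), for 0.15 s.
At the end, for the whole second after the job is handed in: The wing screw stands backed off a quarter of a turn from its stop (90 degrees, give or take 22), and the robot touches nothing (value of joint stem between 0.00019 and 0.00031 m and contact force between each of the arm, the fingers and anything else below 0.5 N).
It fails at once if a spray can, the ink jar or the squeegee is moved by more than 20 mm (distance of any of can_gold_mid, can_grey_mid, ink_jar_mid, squeegee_mid from where it was at the start of the episode above 0.02 m).
It also fails if it takes over 72 s, if anything falls off the work surface, if the arm or the gripper's body presses on something with over 40 N, if the wrist force passes 120 N, or if a joint passes its speed limit or range.

## Robot

A 6-joint arm with a two-finger parallel gripper is mounted at the origin on the work surface. World frame = base frame: x ahead of the robot, y to its left, z up, the work surface at z = 0. Lengths are in m, angles in rad, forces in N, time in s.
With the tool pointing down it reaches from about 0.35 to 1 m from the base axis. Payload 7.1 kg.
Tool frame: the origin (TCP) lies midway between the tips of the shut fingers; the grasp point (between the pads) lies 19 mm behind it; z points along the fingers, y is the line along which they close (so a half turn about z gives the same grasp; the last joint's range is limited). The gripper opens to 85 mm and grips with 20 to 120 N. Pads are 22 mm wide; open, the fingers measure 114 mm over their backs; the gripper's body (76 mm by 85 mm) begins 54 mm behind the grasp point. The pads swing forward as they close: fully open they stand 13 mm farther back than shut.
Start: joints at [1.302, 0.423, 1.63, -0, 1.089, -0.019], TCP at [0.154, 0.606, 0.231] pointing down, gripper open.
Joint ranges: [-3, 3], [-0.9, 2.11], [0.09, 2.58], [-1.31, 4.45], [0.11, 2.69], [-2.54, 2.54]. Speed limits (rad/s): [2.39, 2.39, 3.01, 3.14, 3.14, 3.14].

## Interface

Orientations are given as a unit quaternion [w, x, y, z].
In Python, from workcell import r gives the robot as it stands.
- The arm moves only by the tool jog_arm, never from a script. Its argument "steps" is text: rows parted by semicolons, each of 7 numbers parted by spaces: the turn, a rotation vector about the tool's x, y, z in rad, then the shift along the tool's x, y, z in cm, then the opening in per cent of the stroke, from 0 (shut) to 100 (fully open). A call has 1 to 5 rows; each row shifts and turns the commanded pose from where the row before left it, along the tool's axes as they then stand; what a row does not reach is not made up. A row lasts 1/10 s, in which the tool goes at most 50 mm and 8.59 degrees, less where a joint would pass 70% of its speed; a pose out of reach is approached as far as the arm can. A call is refused whole if a number of a shift passes 5 or a number of a turn 0.15, either way. A call with a gripper value outside its range is refused whole. The fingers move at their own pace and stop on an object; "force" is the grip in N (left out, the last holds). Time passes only in rows, so rows that do not move let the fingers close. It gives the time, the measured TCP pose, the force, the opening and the grip force at its end, in the units of the state.
- r.observe(): the state, without advancing time (a new reading comes with each control period).
- r.camera(name): name is "side" or "top" or "wrist"; returns the picture (384x512x3 uint8, red, green, blue); there is no depth.
- r.camera_model(name): a dict with "intrinsics" (3x3 intrinsics, pixels), "position" and "rotation" of the camera in the world. Camera axes: x right, y up, looking along -z (the intrinsics and any distortion apply to the point x, -y, -z); pixel columns grow to the right and rows downward; lengths in m; the calibration is good to about 2 mm. A picture is of the moment at which its call begins: read the wrist's pose just before it. camera_model takes no time and is no camera call; for the wrist camera it gives the pose at the moment of the call.
- r.close_job(): hands the job in; it is judged then, once.
The state is a dict: "time_s": time; "qpos": joint angles; "qd": joint speeds; "joint_efforts": joint torques, N m; "tcp_pos": TCP position; "eef_rot": TCP orientation; "wrist_force": force on the tool from outside, world axes, zero at the start; "ft_torque": the same for the moment, N m; "grip_width": opening from 0.0 (shut) to 1.0 (fully open); "grasp_force": force on a finger pad.
Only numpy, scipy, OpenCV 4.12 (cv2) and the standard library are available. Lean on these libraries where they do the work, as an engineer would, in place of code of your own. Each camera call takes 0.05 s, during which the arm holds its last target. There are 200 camera calls.

## Working session

There is one attempt and no reset: what is moved stays moved. The work goes in short steps, Python scripts to look and compute and a tool call to move; the robot and the scene stay as the last step left them, time stands still between calls to the robot, and variables do not carry over. Pictures are saved under pics/ and viewed, at most 10 in all, crops included, and the job is handed in when it is done.

Besides the shell and the picture viewer there is one more tool, called after ">>>" by a JSON object that holds its "fn" and its "kwargs". jog_arm: Moves the arm, as the interface text tells. Its arguments: {"type":"object","properties":{"steps":{"type":"string"},"force":{"type":"number"}},"required":["steps"]}

```bash
mkdir -p pics; python3 - <<'E'
from workcell import r
import cv2, numpy as np
print(r.observe())
ims=[]
for n in ("top","side"):
    m=r.camera_model(n); print(n,m)
    im=r.camera(n); cv2.imwrite(f"pics/{n}0.png",im[:,:,::-1])
E
```

```text
{'time_s': 0.0, 'qpos': array([ 1.30201553e+00,  4.23825351e-01,  1.63068654e+00,  5.56171122e-06,
        1.08862324e+00, -1.90079690e-02]), 'qd': array([ 0.00011577,  0.00160292,  0.00171246, -0.00207907,  0.0003181 ,
       -0.00092457]), 'joint_efforts': array([ 8.39344848e-04, -5.57381272e+01, -2.81745762e+01, -2.42441884e-04,
        7.16038790e-03,  1.65469038e-05]), 'tcp_pos': array([0.1543223 , 0.60508057, 0.23055673]), 'eef_rot': array([-1.13031974e-04,  1.24563275e-01,  9.92211366e-01, -7.62916729e-04]), 'wrist_force': array([-0.62995647, -0.10251995, -0.25986488]), 'ft_torque': array([ 0.0273897 ,  0.02247283, -0.02250407]), 'grasp_force': 0.0, 'grip_width': 1.001655584688956}
top {'intrinsics': array([[434.66604147,   0.        , 256.15560086],
       [  0.        , 434.66604147, 195.93735718],
       [  0.        ,   0.        ,   1.        ]]), 'position': array([0.41002864, 0.03113461, 1.13764178]), 'rotation': array([-0.69536518, -0.05975653,  0.04796396,  0.71455992])}
side {'intrinsics': array([[426.11105105,   0.        , 257.92345418],
       [  0.        , 426.11105105, 186.87770194],
       [  0.        ,   0.        ,   1.        ]]), 'position': array([ 0.09391745, -0.65560269,  0.68926796]), 'rotation': array([ 0.84062084,  0.44484558, -0.13920554, -0.27584567])}
```

View pics/top0.png

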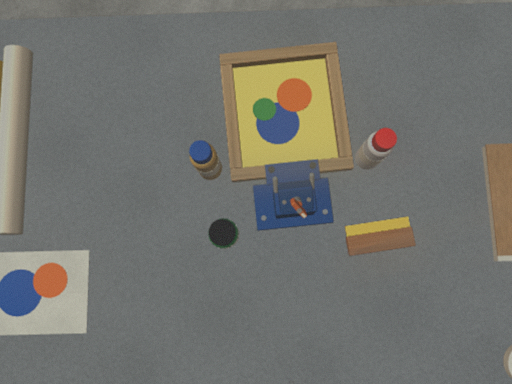

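View pics/side0.png

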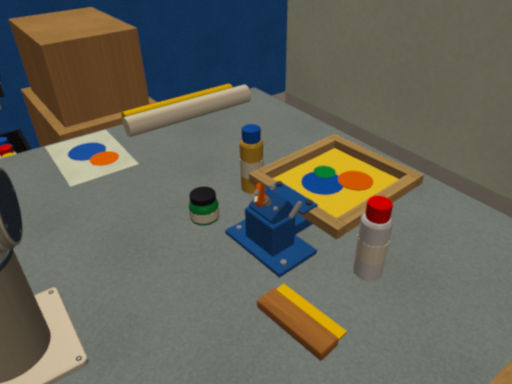

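Top view: the press head is near (293,200) with the screen frame beyond it, corners (220,52), (337,44), (352,168), (232,180). The orange wing is near (298,207). In the side view the wing is near (262,195).

```bash
cat > h.py <<'E'
import numpy as np, cv2
from scipy.spatial.transform import Rotation as R
def rot(q): return R.from_quat(np.r_[q[1:],q[0]])
def ray(m,px):
    K=m["intrinsics"]; v=np.linalg.inv(K)@[px[0],px[1],1]; d=rot(m["rotation"]).apply([v[0],-v[1],-v[2]])
    return np.array(m["position"]),d/np.linalg.norm(d)
def onz(m,px,z):
    p,d=ray(m,px); return p+d*(z-p[2])/d[2]
def onplane(m,px,o,n):
    p,d=ray(m,px); return p+d*((o-p)@n)/(d@n)
def tri(m1,a,m2,b):
    p,d=ray(m1,a);q,e=ray(m2,b); s=np.linalg.lstsq(np.c_[d,-e],q-p,rcond=None)[0]
    A=p+s[0]*d;B=q+s[1]*e; return (A+B)/2,np.linalg.norm(A-B)
def proj(m,P):
    c=rot(m["rotation"]).inv().apply(np.atleast_2d(P)-m["position"]); u=c*[1,-1,-1]@m["intrinsics"].T; return u[:,:2]/u[:,2:]
def orange(im,box):
    h=cv2.cvtColor(im,cv2.COLOR_RGB2HSV); k=cv2.inRange(h,(3,130,70),(16,255,255)); z=np.zeros_like(k); x0,y0,x1,y1=box; z[y0:y1,x0:x1]=k[y0:y1,x0:x1]; return z
E
python3 - <<'E'
from h import *; from workcell import r
T=r.camera_model("top");S=r.camera_model("side")
it=cv2.imread("pics/top0.png")[:,:,::-1];is_=cv2.imread("pics/side0.png")[:,:,::-1]
C=np.array([onz(T,p,.103) for p in [(220,52),(337,44),(352,168),(232,180)]])
print("sides",[np.linalg.norm(C[i]-C[i-1]) for i in range(4)],"mid",C.mean(0))
d1=(C[0]-C[3]+C[1]-C[2]); d2=C[0]-C[1]+C[3]-C[2]; print("yaw",np.arctan2(d1[1],d1[0]),np.arctan2(-d2[0],d2[1]))
B=np.array([onz(T,p,.01) for p in [(253,186),(257,229),(333,221),(328,178)]]);print("base mid",B.mean(0),B)
kt=orange(np.ascontiguousarray(it),(270,185,330,230));ks=orange(np.ascontiguousarray(is_),(240,170,290,215))
def cen(k): y,x=np.nonzero(k); return np.array([x.mean(),y.mean()]),len(x),x.min(),x.max(),y.min(),y.max()
a=cen(kt);b=cen(ks);print(a,b); print(tri(T,a[0],S,b[0]))
big=np.hstack([cv2.resize(it[175:235,250:330],(400,300),interpolation=2),cv2.resize(is_[165:225,230:310],(400,300),interpolation=2)])
cv2.imwrite("pics/crop.png",big[:,:,::-1])
E
```

```text
sides [np.float64(0.33280825671501524), np.float64(0.2975407259802763), np.float64(0.3225338081543464), np.float64(0.29219194587752445)] mid [ 0.78401394 -0.03087545  0.103     ]
yaw 0.06667226610185767 0.05454385524685312
base mid [ 0.56128341 -0.04732007  0.01      ] [[ 0.6103037   0.0553758   0.01      ]
 [ 0.49675942  0.04779554  0.01      ]
 [ 0.51213355 -0.1498045   0.01      ]
 [ 0.62593696 -0.14264713  0.01      ]]
(array([296.68965517, 204.8045977 ]), 87, np.int64(291), np.int64(306), np.int64(199), np.int64(214)) (array([262.49679487, 186.92628205]), 312, np.int64(250), np.int64(285), np.int64(170), np.int64(206))
(array([ 0.53831382, -0.04613607,  0.17131782]), np.float64(0.005116936893574709))
```

View pics/crop.png

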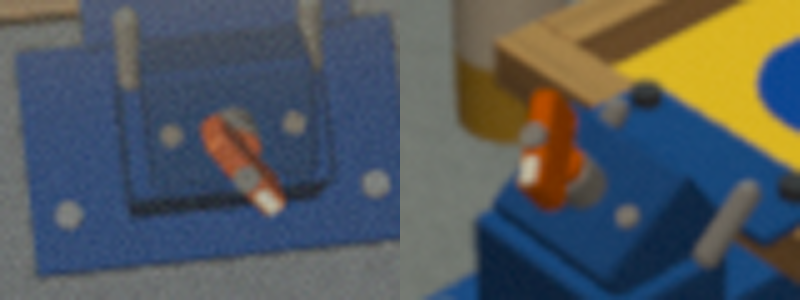

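The crop shows the bar with its white end at top-image px (304,216) and the other end at (292,200), with the grey screw end on the axis at about (299,210.6). Press origin is about (0.561,-0.047) with yaw 0.06. The model then puts the wing at about (0.532,-0.049,0.155), which is consistent with the rays. I'm setting out for a pose above it.

>>> {"fn": "jog_arm", "kwargs": {"steps": "0 0 0 -3.15 -3.7 -0.4 100;0 0 0 -3.15 -3.7 -0.4 100;0 0 0 -3.15 -3.7 -0.4 100;0 0 0 -3.15 -3.7 -0.4 100;0 0 0 -3.15 -3.7 -0.4 100", "force": 40}}

```text
time_s: 0.6
tcp_pos: [0.2616, 0.3855, 0.2512]
eef_rot: [-0.0, 0.124, 0.992, -0.0]
wrist_force: [0.6, 1.0, 0.8]
grip_width: 0.999
grasp_force: 0.0
```

>>> {"fn": "jog_arm", "kwargs": {"steps": "0 0 0 -3.15 -3.7 -0.4 100;0 0 0 -3.15 -3.7 -0.4 100;0 0 0 -3.15 -3.7 -0.4 100;0 0 0 -3.15 -3.7 -0.4 100;0 0 0 -3.15 -3.7 -0.4 100"}}

```text
time_s: 1.1
tcp_pos: [0.3685, 0.1673, 0.2715]
eef_rot: [0.0, 0.124, 0.992, 0.0]
wrist_force: [1.4, 0.3, 0.4]
grip_width: 1.004
grasp_force: 0.0
```

>>> {"fn": "jog_arm", "kwargs": {"steps": "0 0 0 -3.15 -3.7 -0.4 60;0 0 0 -3.15 -3.7 -0.4 60;0 0 0 -3.15 -3.7 -0.4 60;0 0 0 -3.15 -3.7 -0.4 60;0 0 0 0 0 0 60"}}

```text
time_s: 1.6
tcp_pos: [0.4561, -0.0098, 0.2879]
eef_rot: [0.001, 0.127, 0.992, -0.001]
wrist_force: [-0.5, 0.9, 0.2]
grip_width: 0.606
grasp_force: 0.0
```

```bash
cat > plan.py <<'E'
from h import *; from workcell import r
def press(): 
    yaw=.06; P=np.array([.561,-.047,0]); M=R.from_euler('z',yaw); s,c=np.sin(np.radians(35)),np.cos(np.radians(35))
    n=M.apply([-s,0,c]);e1=M.apply([c,0,s]);e2=M.apply([0,1,0]); W=P+M.apply([-.008,0,.125])+.037*n
    return W,n,e1,e2
def go(W,n,e1,e2,phi,back):   # phi: tool y angle from e1 about n; back: TCP distance outside W along n
    ty=np.cos(phi)*e1+np.sin(phi)*e2; tz=-n; tx=np.cross(ty,tz)
    Rt=R.from_matrix(np.c_[tx,ty,tz]); o=r.observe(); Rc=rot(o["eef_rot"])
    rv=(Rc.inv()*Rt).as_rotvec(); d=Rc.inv().apply(W+back*n-o["tcp_pos"])*100
    print("rotvec",rv.round(3),"shift cm (current axes)",d.round(2), "in target axes",Rt.inv().apply(W+back*n-o["tcp_pos"]).round(4)*100,"q",o["qpos"].round(3),"t",o["time_s"])
E
python3 - <<'E'
from plan import *
W,n,e1,e2=press(); print(W)
T=r.camera_model("top")
for lab,p in (("white",(304,216)),("other",(292,200)),("cap",(299,210.6))):
    v=onplane(T,p,W+.013*n,n)-W; print(lab,(v@np.c_[e1,e2]).round(4),np.degrees(np.arctan2(v@e2,v@e1)))
go(W,n,e1,e2,np.radians(130),.1)
E
```

```text
[ 0.53183026 -0.04875229  0.15530863]
white [-0.016  -0.0115] -144.3283050303719
other [0.0272 0.0138] 26.951183989445678
cap [-0.001  -0.0007] -145.68928724917623
rotvec [ 0.119 -0.624 -0.981] shift cm (current axes) [-2.85 -3.63  5.08] in target axes [ 4.02 -2.3   5.06] q [-4.700e-02  9.700e-02  1.932e+00 -1.000e-03  1.110e+00 -1.362e+00] t 1.6
```

```bash
python3 - <<'E'
from plan import *
go(*press(),np.radians(120),.1)
E
```

```text
rotvec [ 0.064 -0.623 -0.812] shift cm (current axes) [-2.85 -3.63  5.08] in target axes [ 3.56 -2.96  5.06] q [-4.700e-02  9.700e-02  1.932e+00 -1.000e-03  1.110e+00 -1.362e+00] t 1.6
```

>>> {"fn": "jog_arm", "kwargs": {"steps": "0.008 -0.078 -0.1015 0 0 0 60;0.008 -0.078 -0.1015 0 0 0 60;0.008 -0.078 -0.1015 0 0 0 60;0.008 -0.078 -0.1015 0 0 0 60;0.008 -0.078 -0.1015 0 0 0 60"}}

```text
time_s: 2.1
tcp_pos: [0.4532, -0.0046, 0.2872]
eef_rot: [0.189, -0.132, 0.972, -0.044]
wrist_force: [0.3, 0.7, 0.0]
grip_width: 0.602
grasp_force: 0.0
```

>>> {"fn": "jog_arm", "kwargs": {"steps": "0.008 -0.078 -0.1015 0 0 0 60;0.008 -0.078 -0.1015 0 0 0 60;0.008 -0.078 -0.1015 0 0 0 60;0 0 0 3.5 -3 0 60;0 0 0 0 0 0 60"}}

```text
time_s: 2.6
tcp_pos: [0.4428, -0.0375, 0.2809]
eef_rot: [0.277, -0.257, 0.923, -0.07]
wrist_force: [0.7, -0.7, 0.2]
grip_width: 0.599
grasp_force: 0.0
```

```bash
python3 - <<'E'
from plan import *
W,n,e1,e2=press()
go(W,n,e1,e2,np.radians(120),.1)
m=r.camera_model("wrist"); im=r.camera("wrist"); np.savez("w1.npz",im=im,**m)
print(proj(m,[W+.013*n, W+.013*n+.024*(e1*.866+e2*.5)]), m["position"])
k=orange(im,(0,0,512,384)); n_,l,s,c=cv2.connectedComponentsWithStats(k); print(s[1:][s[1:,4]>60],c[1:][s[1:,4]>60])
cv2.imwrite("pics/w1.png",im[:,:,::-1])
E
```

```text
rotvec [-0.003 -0.037 -0.034] shift cm (current axes) [ 0.56 -1.45  5.38] in target axes [ 0.81 -1.44  5.35] q [-0.19  -0.135  2.306  0.291  0.417 -2.538] t 2.6
[[239.80649709 177.01599179]
 [240.94725232 201.90503303]] [ 0.31618825 -0.07435818  0.36782596]
[[127 130  60  36 463]
 [233 152  19  51 399]
 [280 204  52  33 365]
 [164 226  30  21 366]
 [274 241  22  22  84]
 [130 244  31  20 179]
 [201 263  76  39 367]] [[157.31533477 147.37149028]
 [243.23809524 180.64411028]
 [304.03287671 220.49315068]
 [176.01912568 234.45628415]
 [286.04761905 251.63095238]
 [144.72625698 253.37430168]
 [232.4386921  285.79019074]]
```

View pics/w1.png

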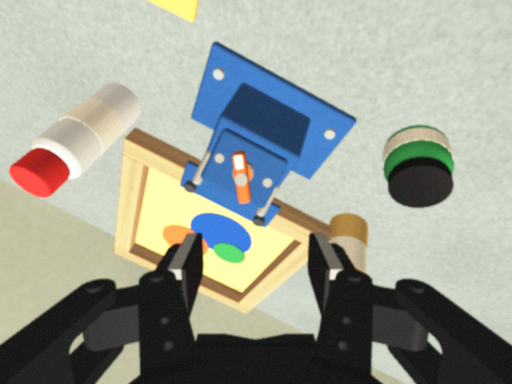

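The wrist view shows the bar from (238,152), the white end, to (246,203), with the cap at (241,179). The model projects the cap to (240,177), so the estimate agrees to about 1 mm. q6 is at its limit, so I'll move closer first and finish the turn there.

>>> {"fn": "jog_arm", "kwargs": {"steps": "0 0 0 0.3 -0.7 2.5 60;0 0 0 0.3 -0.7 2.5 60;0 -0.037 0 0 0 0 60;0 0 0 0 0 0 60"}}

```text
time_s: 3.05
tcp_pos: [0.4756, -0.0319, 0.2481]
eef_rot: [0.284, -0.257, 0.92, -0.078]
wrist_force: [0.6, 0.9, 0.5]
grip_width: 0.595
grasp_force: 0.0
```

```bash
python3 - <<'E'
from plan import *
W,n,e1,e2=press()
go(W,n,e1,e2,np.radians(120),-.008)
d=np.load("w1.npz");m={k:d[k] for k in("intrinsics","position","rotation")};im=d["im"]
h=cv2.cvtColor(im,cv2.COLOR_RGB2HSV)[148:208,225:260]; w=(h[...,1]<60)&(h[...,2]>190); y,x=np.nonzero(w); print("white",x.mean()+225,y.mean()+148,len(x))
for p in [(x.mean()+225,y.mean()+148),(241,179),(245,203)]:
    v=onplane(m,p,W+.013*n,n)-W; print((v@np.c_[e1,e2]).round(4),np.degrees(np.arctan2(v@e2,v@e1)))
E
```

```text
rotvec [-0.022 -0.027 -0.03 ] shift cm (current axes) [ 1.36 -1.14 11.63] in target axes [ 1.71 -1.35 11.56] q [-0.144 -0.009  2.302  0.318  0.268 -2.541] t 3.05
white 239.36320754716982 170.52358490566039 212
[-0.0052 -0.0032] -148.7374526036573
[0.0011 0.0018] 58.19825283432645
[0.0199 0.0159] 38.56120688170179
```

>>> {"fn": "jog_arm", "kwargs": {"steps": "0 0 0.149 0 0 0 60;0 0 0.149 0 0 0 60;0 0 0.149 0 0 0 60;0 0 0.149 0 0 0 60;0 0 0.149 0 0 0 60"}}

```text
time_s: 3.55
tcp_pos: [0.476, -0.0328, 0.2498]
eef_rot: [0.295, 0.099, 0.95, 0.031]
wrist_force: [0.4, 0.0, -0.2]
grip_width: 0.598
grasp_force: 0.0
```

>>> {"fn": "jog_arm", "kwargs": {"steps": "0 0 0.149 0 0 0 60;0 0 0.149 0 0 0 60;0 0 0.149 0 0 0 60;0 0 0.149 0 0 0 60;0 0 0.149 0 0 0 60"}}

```text
time_s: 4.05
tcp_pos: [0.476, -0.0327, 0.2498]
eef_rot: [0.263, 0.438, 0.849, 0.136]
wrist_force: [-0.4, 0.4, 0.3]
grip_width: 0.599
grasp_force: 0.0
```

>>> {"fn": "jog_arm", "kwargs": {"steps": "0 0 0.149 0 0 0 60;0 0 0.149 0 0 0 60;0 0 0.149 0 0 0 60;0 0 0.149 0 0 0 60;0 0 0.149 0 0 0 60"}}

```text
time_s: 4.55
tcp_pos: [0.476, -0.0327, 0.2498]
eef_rot: [0.196, 0.717, 0.631, 0.223]
wrist_force: [-0.5, 0.8, -1.7]
grip_width: 0.598
grasp_force: 0.0
```

>>> {"fn": "jog_arm", "kwargs": {"steps": "0 0 0.149 0 0 0 60;0 0 0.149 0 0 0 60;0 0 0.149 0 0 0 60;0 0 0.149 0 0 0 60;0 0 0.149 0 0 0 60"}}

```text
time_s: 5.05
tcp_pos: [0.476, -0.0328, 0.2498]
eef_rot: [0.101, 0.897, 0.327, 0.278]
wrist_force: [-0.6, -0.0, -0.6]
grip_width: 0.603
grasp_force: 0.0
```

```bash
cat >> plan.py <<'E'
def go2(phi_deg,back,tilt=31,yaw=.06,W=None):
    W0,n,e1,e2=press(); W=W0 if W is None else W
    M=R.from_euler('z',yaw); s,c=np.sin(np.radians(tilt)),np.cos(np.radians(tilt))
    nt=M.apply([-s,0,c]);f1=M.apply([c,0,s]);p=np.radians(phi_deg)
    ty=np.cos(p)*f1+np.sin(p)*e2; tz=-nt; Rt=R.from_matrix(np.c_[np.cross(ty,tz),ty,tz])
    o=r.observe(); Rc=rot(o["eef_rot"]); D=W+back*n-o["tcp_pos"]
    y=Rc.apply([0,1,0]); print("tool y phi now",np.degrees(np.arctan2(y@e2,y@e1)).round(1))
    print("rotvec",(Rc.inv()*Rt).as_rotvec().round(3),"shift cm now",(Rc.inv().apply(D)*100).round(2),"target axes",(Rt.inv().apply(D)*100).round(2),"q",o["qpos"].round(3),"F",o["wrist_force"].round(1),"M",o["ft_torque"].round(2),"grip",round(o["grip_width"],3),round(o["grasp_force"],1),"t",o["time_s"])
E
python3 -c "
from plan import *
go2(-56,.09)"
```

```text
tool y phi now -52.8
rotvec [ 0.062 -0.029  0.054] shift cm now [-1.86  0.93  1.95] target axes [-1.74  1.15  1.94] q [-0.146 -0.012  2.301  0.317  0.268  0.445] F [-0.6 -0.  -0.6] M [-0.06  0.31  0.02] grip 0.603 0.0 t 5.05
```

>>> {"fn": "jog_arm", "kwargs": {"steps": "0.062 -0.029 0.054 0 0 0 60;0 0 0 -0.9 0.55 1 60;0 0 0 -0.85 0.6 0.95 60;0 0 0 0 0 0 60"}}

```text
time_s: 5.45
tcp_pos: [0.4801, -0.0525, 0.2279]
eef_rot: [0.071, 0.912, 0.312, 0.257]
wrist_force: [-0.4, 0.1, 0.1]
grip_width: 0.598
grasp_force: 0.0
```

```bash
python3 -c "
from plan import *
go2(-56,-.008)"
```

```text
tool y phi now -55.8
rotvec [-0.001  0.002  0.005] shift cm now [0.68 0.38 9.69] target axes [0.67 0.37 9.69] q [-0.223  0.055  2.27   0.46   0.327  0.289] F [-0.4  0.1  0.1] M [0.06 0.28 0.02] grip 0.598 0.0 t 5.45
```

>>> {"fn": "jog_arm", "kwargs": {"steps": "0 0 0 0.14 0.08 1.6 60;0 0 0 0.14 0.08 1.6 60;0 0 0 0.14 0.08 1.6 60;0 0 0 0.14 0.08 1.6 60;0 0 0 0 0 0 60"}}

```text
time_s: 5.95
tcp_pos: [0.5192, -0.0488, 0.176]
eef_rot: [0.071, 0.912, 0.312, 0.257]
wrist_force: [-0.5, 1.2, -0.4]
grip_width: 0.596
grasp_force: 0.0
```

```bash
python3 - <<'E'
from plan import *
go2(-56,-.008)
m=r.camera_model("wrist"); im=r.camera("wrist"); W,n,e1,e2=press()
b=np.cos(np.radians(34))*e1+np.sin(np.radians(34))*e2
print(proj(m,[W+.013*n,W+.013*n-.024*b,W+.013*n+.024*b]).round(0)); cv2.imwrite("pics/w2.png",im[:,:,::-1])
E
```

```text
tool y phi now -55.8
rotvec [-0.002  0.002  0.005] shift cm now [0.03 0.1  3.23] target axes [0.02 0.1  3.23] q [-0.191  0.227  2.239  0.707  0.198  0.058] F [-0.5  1.2 -0.4] M [-0.02  0.23  0.02] grip 0.596 0.0 t 5.95
[[255. 241.]
 [255. 279.]
 [255. 199.]]
```

View pics/w2.png

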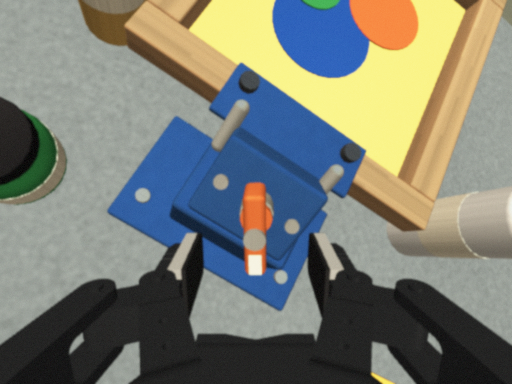

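The bar stands upright in the wrist view, with its cap at (255,239) and the white mark at (256,264). It is centred between the fingers and the predicted cap was (255,241). I'll advance and grip.

>>> {"fn": "jog_arm", "kwargs": {"steps": "0 0 0 0 0.05 1.1 60;0 0 0 0 0.05 1.1 60;0 0 0 0 0 1 60;0 0 0 0 0 0 60;0 0 0 0 0 0 0", "force": 40}}

```text
time_s: 6.5
tcp_pos: [0.5357, -0.0493, 0.15]
eef_rot: [0.071, 0.912, 0.311, 0.257]
wrist_force: [0.5, -0.8, 0.8]
grip_width: 0.443
grasp_force: 0.0
```

>>> {"fn": "jog_arm", "kwargs": {"steps": "0 0 0 0 0 0 0;0 0 0 0 0 0 0;0 0 0 0 0 0 0;0 0 0 0 0 0 0;0 0 0 0 0 0 0"}}

```text
time_s: 7.0
tcp_pos: [0.535, -0.0487, 0.1496]
eef_rot: [0.07, 0.912, 0.312, 0.257]
wrist_force: [-6.4, 4.1, 9.1]
grip_width: 0.134
grasp_force: 42.7
```

```bash
python3 -c "
from plan import *
go2(-56,-.008)"
```

```text
tool y phi now -55.8
rotvec [-0.002  0.001  0.005] shift cm now [0.07 0.03 0.15] target axes [0.07 0.03 0.15] q [-0.183  0.306  2.223  0.97   0.152 -0.202] F [-6.4  4.1  9.1] M [0.52 0.27 0.38] grip 0.134 42.7 t 7.0
```

>>> {"fn": "jog_arm", "kwargs": {"steps": "0 0 0.14 0 0 0 0;0 0 0.14 0 0 0 0;0 0 0.14 0 0 0 0;0 0 0.14 0 0 0 0;0 0 0.14 0 0 0 0"}}

```text
time_s: 7.5
tcp_pos: [0.5347, -0.0474, 0.1494]
eef_rot: [-0.024, 0.964, -0.022, 0.265]
wrist_force: [-5.0, 9.6, 8.4]
grip_width: 0.129
grasp_force: 42.6
```

```bash
python3 -c "
from plan import *
go2(-96,-.008)"
```

```text
tool y phi now -96.1
rotvec [-0.004  0.003 -0.002] shift cm now [0.12 0.1  0.14] target axes [0.12 0.1  0.14] q [-0.182  0.306  2.223  0.97   0.155  0.503] F [-5.   9.6  8.4] M [1.76 0.13 1.2 ] grip 0.129 42.6 t 7.5
```

>>> {"fn": "jog_arm", "kwargs": {"steps": "0 0 0.14 0 0 0 0;0 0 0.14 0 0 0 0;0 0 0.14 0 0 0 0;0 0 0.14 0 0 0 0;0 0 0.14 0 0 0 0"}}

```text
time_s: 8.0
tcp_pos: [0.5352, -0.0468, 0.1495]
eef_rot: [-0.114, 0.898, -0.351, 0.24]
wrist_force: [-2.0, 13.9, 6.1]
grip_width: 0.13
grasp_force: 45.7
```

>>> {"fn": "jog_arm", "kwargs": {"steps": "0 0 0.14 0 0 0 0;0 0 0.14 0 0 0 0;0 0 0.14 0 0 0 0;0 0 0.14 0 0 0 0;0 0 0 0 0 0 0"}}

```text
time_s: 8.5
tcp_pos: [0.5358, -0.0473, 0.1499]
eef_rot: [-0.176, 0.766, -0.585, 0.2]
wrist_force: [-1.3, 11.9, 4.9]
grip_width: 0.13
grasp_force: 48.1
```

```bash
sed -i 's/^    print("rotvec"/    print("Mz tool",Rc.inv().apply(o["ft_torque"]).round(3),"effort",o["joint_efforts"].round(2))\n&/' plan.py; python3 -c "
from plan import *
go2(-168,-.008)"
```

```text
tool y phi now -168.2
Mz tool [ 1.305 -2.155  0.029] effort [ -6.31 -34.98 -16.82  -0.18  -3.82   1.21]
rotvec [ 0.001  0.005 -0.003] shift cm now [0.12 0.04 0.12] target axes [0.12 0.04 0.12] q [-0.181  0.307  2.221  0.971  0.155  1.762] F [-1.3 11.9  4.9] M [ 2.1  -0.71  1.19] grip 0.13 48.1 t 8.5
```

>>> {"fn": "jog_arm", "kwargs": {"steps": "0 0 0.1 0 0 0 0;0 0 0.1 0 0 0 0;0 0 0.1 0 0 0 0;0 0 0.1 0 0 0 0;0 0 0.05 0 0 0 0"}}

```text
time_s: 9.0
tcp_pos: [0.5361, -0.048, 0.1499]
eef_rot: [0.216, -0.616, 0.741, -0.157]
wrist_force: [1.1, 8.7, 3.2]
grip_width: 0.132
grasp_force: 45.6
```

```bash
python3 -c "
from plan import *
go2(166,-.008)"
```

```text
tool y phi now 166.0
Mz tool [ 0.361 -1.689 -0.092] effort [ -4.31 -36.04 -16.73   0.09  -2.58  -0.12]
rotvec [0.002 0.002 0.001] shift cm now [0.05 0.02 0.12] target axes [0.05 0.02 0.12] q [-0.182  0.307  2.221  0.971  0.153  2.211] F [1.1 8.7 3.2] M [ 1.33 -0.68  0.87] grip 0.132 45.6 t 9.0
```

>>> {"fn": "jog_arm", "kwargs": {"steps": "0 0 0.08 0 0 0 0;0 0 0.08 0 0 0 0;0 0 0.06 0 0 0 0;0 0 0 0 0 0 0"}}

```text
time_s: 9.4
tcp_pos: [0.536, -0.0484, 0.1498]
eef_rot: [0.231, -0.532, 0.804, -0.133]
wrist_force: [-0.1, 7.5, 2.0]
grip_width: 0.131
grasp_force: 43.7
```

```bash
python3 -c "
from plan import *
go2(154,-.008)"
```

```text
tool y phi now 153.5
Mz tool [-0.008 -1.425  0.031] effort [ -3.8  -36.26 -16.95  -0.04  -2.4    0.48]
rotvec [ 0.002  0.001 -0.008] shift cm now [0.02 0.01 0.11] target axes [0.02 0.01 0.11] q [-0.182  0.307  2.222  0.971  0.152  2.43 ] F [-0.1  7.5  2. ] M [ 1.15 -0.56  0.63] grip 0.131 43.7 t 9.4
```

Turned 151° with no stop yet. I'll release, retract, turn back half a turn and regrip.

>>> {"fn": "jog_arm", "kwargs": {"steps": "0 0 0 0 0 0 65;0 0 0 0 0 0 65;0 0 0 0 0 0 65;0 0 0 0 0 -1.75 65;0 0 0 0 0 -1.75 65"}}

```text
time_s: 9.9
tcp_pos: [0.5162, -0.0533, 0.174]
eef_rot: [0.235, -0.534, 0.801, -0.135]
wrist_force: [-0.3, -0.1, 0.2]
grip_width: 0.65
grasp_force: 0.0
```

>>> {"fn": "jog_arm", "kwargs": {"steps": "0 0 -0.149 0 0 0 60;0 0 -0.149 0 0 0 60;0 0 -0.149 0 0 0 60;0 0 -0.149 0 0 0 60;0 0 -0.149 0 0 0 60"}}

```text
time_s: 10.4
tcp_pos: [0.5162, -0.0534, 0.1738]
eef_rot: [-0.17, 0.789, -0.551, 0.211]
wrist_force: [-0.7, 0.3, 0.4]
grip_width: 0.599
grasp_force: 0.0
```

>>> {"fn": "jog_arm", "kwargs": {"steps": "0 0 -0.149 0 0 0 60;0 0 -0.149 0 0 0 60;0 0 -0.149 0 0 0 60;0 0 -0.149 0 0 0 60;0 0 -0.149 0 0 0 60"}}

```text
time_s: 10.9
tcp_pos: [0.5162, -0.0534, 0.1737]
eef_rot: [-0.081, 0.936, -0.226, 0.259]
wrist_force: [0.7, -0.6, -0.2]
grip_width: 0.597
grasp_force: 0.0
```

>>> {"fn": "jog_arm", "kwargs": {"steps": "0 0 -0.149 0 0 0 60;0 0 -0.149 0 0 0 60;0 0 -0.149 0 0 0 60;0 0 -0.149 0 0 0 60;0 0 -0.149 0 0 0 60"}}

```text
time_s: 11.4
tcp_pos: [0.5161, -0.0534, 0.1737]
eef_rot: [0.018, 0.954, 0.13, 0.27]
wrist_force: [-0.4, 0.1, 0.3]
grip_width: 0.602
grasp_force: 0.0
```

>>> {"fn": "jog_arm", "kwargs": {"steps": "0 0 -0.149 0 0 0 60;0 0 -0.149 0 0 0 60;0 0 -0.149 0 0 0 60;0 0 -0.149 0 0 0 60;0 0 -0.149 0 0 0 60"}}

```text
time_s: 11.9
tcp_pos: [0.5162, -0.0534, 0.1737]
eef_rot: [0.116, 0.841, 0.468, 0.245]
wrist_force: [-0.6, 0.2, 0.3]
grip_width: 0.599
grasp_force: 0.0
```

>>> {"fn": "jog_arm", "kwargs": {"steps": "0 0 -0.149 0 0 0 60;0 0 0 0 0 0 60;0 0 0 0 0 0 60"}}

```text
time_s: 12.2
tcp_pos: [0.5162, -0.0533, 0.1737]
eef_rot: [0.132, 0.806, 0.526, 0.237]
wrist_force: [-0.2, 0.0, -0.3]
grip_width: 0.596
grasp_force: 0.0
```

```bash
python3 - <<'E'
from plan import *
go2(-26.5,-.008)
m=r.camera_model("wrist"); im=r.camera("wrist"); W,n,e1,e2=press()
print(proj(m,[W+.013*n]).round(0)); cv2.imwrite("pics/w3.png",im[:,:,::-1])
E
```

```text
tool y phi now -27.4
Mz tool [ 0.214 -0.121 -0.032] effort [-1.000e-02 -3.433e+01 -1.907e+01  3.600e-01 -1.060e+00 -1.800e-01]
rotvec [ 0.005 -0.007 -0.014] shift cm now [0.51 0.24 3.2 ] target axes [0.53 0.26 3.19] q [-0.209  0.23   2.25   0.84   0.193 -0.584] F [-0.2  0.  -0.3] M [-0.04  0.24  0.02] grip 0.596 0.0 t 12.2
[[256. 231.]]
```

View pics/w3.png

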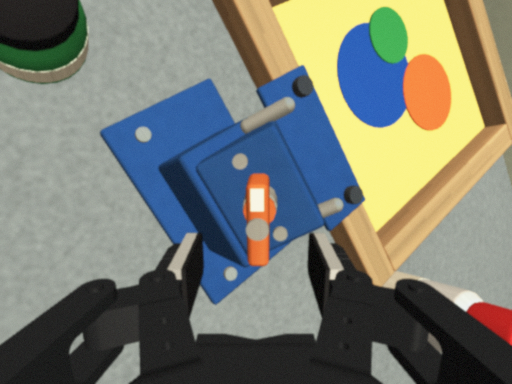

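The view shows the bar upright with the white mark at (258,200), now on the far half, and the cap at (257,230). It followed the turn and stands aligned. I'll regrip.

>>> {"fn": "jog_arm", "kwargs": {"steps": "0 0 0 0.2 0.1 1.1 60;0 0 0 0.2 0.1 1.1 60;0 0 0 0.1 0.05 0.95 60;0 0 0 0 0 0 60;0 0 0 0 0 0 0", "force": 40}}

```text
time_s: 12.75
tcp_pos: [0.536, -0.0484, 0.149]
eef_rot: [0.132, 0.806, 0.527, 0.236]
wrist_force: [-0.1, 0.3, 0.0]
grip_width: 0.439
grasp_force: 0.0
```

>>> {"fn": "jog_arm", "kwargs": {"steps": "0 0 0 0 0 0 0;0 0 0 0 0 0 0;0 0 0 0 0 0 0;0 0 0 0 0 0 0;0 0 0 0 0 0 0"}}

```text
time_s: 13.25
tcp_pos: [0.5358, -0.0485, 0.1495]
eef_rot: [0.133, 0.805, 0.527, 0.236]
wrist_force: [-6.5, 0.3, 6.5]
grip_width: 0.133
grasp_force: 42.5
```

```bash
python3 -c "
from plan import *
go2(-26.5,-.008)"
```

```text
tool y phi now -27.1
Mz tool [ 0.206 -0.193 -0.043] effort [  0.17 -34.74 -18.89   0.4   -0.72   0.06]
rotvec [ 0.005 -0.007 -0.01 ] shift cm now [0.   0.01 0.09] target axes [0.   0.01 0.09] q [-0.186  0.309  2.227  1.078  0.149 -0.812] F [-6.5  0.3  6.5] M [-0.11  0.26 -0.  ] grip 0.133 42.5 t 13.25
```

>>> {"fn": "jog_arm", "kwargs": {"steps": "0 0 0.06 0 0 0 0;0 0 0.06 0 0 0 0;0 0 0.06 0 0 0 0;0 0 0.06 0 0 0 0;0 0 0 0 0 0 0"}}

```text
time_s: 13.75
tcp_pos: [0.5356, -0.0482, 0.1493]
eef_rot: [0.103, 0.863, 0.426, 0.251]
wrist_force: [-6.3, 1.1, 6.0]
grip_width: 0.133
grasp_force: 41.3
```

```bash
python3 -c "
from plan import *
go2(-41,-.008)"
```

```text
tool y phi now -41.0
Mz tool [ 0.344 -0.092  0.065] effort [ -0.07 -35.17 -19.26   0.31  -0.98   0.49]
rotvec [ 0.003 -0.009  0.001] shift cm now [-0.    0.05  0.09] target axes [0.   0.05 0.09] q [-0.186  0.309  2.227  1.078  0.15  -0.57 ] F [-6.3  1.1  6. ] M [0.15 0.33 0.03] grip 0.133 41.3 t 13.75
```

>>> {"fn": "jog_arm", "kwargs": {"steps": "0 0 0.06 0 0 0 0;0 0 0.06 0 0 0 0;0 0 0.06 0 0 0 0;0 0 0.06 0 0 0 0;0 0 0 0 0 0 0"}}

```text
time_s: 14.25
tcp_pos: [0.5355, -0.048, 0.1492]
eef_rot: [0.072, 0.908, 0.32, 0.261]
wrist_force: [-7.0, 0.9, 6.3]
grip_width: 0.129
grasp_force: 40.7
```

```bash
python3 -c "
from plan import *
go2(-54.6,-.008)"
```

```text
tool y phi now -54.7
Mz tool [ 0.444 -0.101  0.04 ] effort [ -0.35 -34.86 -19.38   0.31  -1.2    0.5 ]
rotvec [-0.    -0.009 -0.001] shift cm now [0.01 0.07 0.09] target axes [0.01 0.07 0.09] q [-0.186  0.309  2.227  1.078  0.15  -0.33 ] F [-7.   0.9  6.3] M [0.26 0.36 0.13] grip 0.129 40.7 t 14.25
```

>>> {"fn": "jog_arm", "kwargs": {"steps": "0 0 0.06 0 0 0 0;0 0 0.06 0 0 0 0;0 0 0.06 0 0 0 0;0 0 0.06 0 0 0 0;0 0 0 0 0 0 0"}}

```text
time_s: 14.75
tcp_pos: [0.5355, -0.0478, 0.1492]
eef_rot: [0.04, 0.94, 0.209, 0.268]
wrist_force: [-5.2, 2.8, 4.7]
grip_width: 0.129
grasp_force: 40.1
```

```bash
python3 -c "
from plan import *
go2(-68.4,-.008)"
```

```text
tool y phi now -68.5
Mz tool [ 0.701 -0.121  0.075] effort [ -0.95 -36.37 -19.3    0.32  -1.38   0.52]
rotvec [-0.003 -0.009 -0.   ] shift cm now [0.02 0.09 0.08] target axes [0.02 0.09 0.08] q [-0.185  0.309  2.227  1.078  0.151 -0.09 ] F [-5.2  2.8  4.7] M [0.53 0.4  0.25] grip 0.129 40.1 t 14.75
```

>>> {"fn": "jog_arm", "kwargs": {"steps": "0 0 0.06 0 0 0 0;0 0 0.06 0 0 0 0;0 0 0.06 0 0 0 0;0 0 0.06 0 0 0 0;0 0 0 0 0 0 0"}}

```text
time_s: 15.25
tcp_pos: [0.5354, -0.0474, 0.1491]
eef_rot: [0.007, 0.958, 0.096, 0.271]
wrist_force: [-5.7, 4.2, 5.3]
grip_width: 0.133
grasp_force: 41.7
```

```bash
python3 -c "
from plan import *
go2(-82.2,-.008)"
```

```text
tool y phi now -82.1
Mz tool [ 0.885 -0.172 -0.641] effort [ -2.48 -35.77 -19.27   0.93  -2.     1.19]
rotvec [-0.006 -0.008  0.003] shift cm now [0.04 0.12 0.08] target axes [0.04 0.12 0.08] q [-0.185  0.309  2.227  1.077  0.152  0.149] F [-5.7  4.2  5.3] M [0.37 0.31 0.99] grip 0.133 41.7 t 15.25
```

Mz jumped to -0.64 N m, so this looks like the stop. A small further step should confirm it.

>>> {"fn": "jog_arm", "kwargs": {"steps": "0 0 0.04 0 0 0 0;0 0 0 0 0 0 0;0 0 0 0 0 0 0"}}

```text
time_s: 15.55
tcp_pos: [0.5354, -0.0473, 0.1491]
eef_rot: [0.002, 0.959, 0.079, 0.271]
wrist_force: [-5.4, 3.9, 4.5]
grip_width: 0.129
grasp_force: 49.5
```

```bash
python3 -c "
from plan import *
go2(-84.5,-.008)"
```

```text
tool y phi now -84.2
Mz tool [ 0.876 -0.143 -0.986] effort [ -2.73 -35.57 -19.23   1.3   -1.97   1.05]
rotvec [-0.006 -0.008  0.006] shift cm now [0.05 0.12 0.08] target axes [0.05 0.12 0.08] q [-0.185  0.309  2.227  1.077  0.151  0.187] F [-5.4  3.9  4.5] M [0.2  0.24 1.29] grip 0.129 49.5 t 15.55
```

The torque rises further to -0.99, so the screw is bottomed (207° in all). Extrapolating to zero torque puts the stop at a tool angle of about -79°, so the back-off target is about +12° (-1.68 rad).

>>> {"fn": "jog_arm", "kwargs": {"steps": "0 0 0 0 0 0 0;0 0 -0.14 0 0 0 0;0 0 -0.14 0 0 0 0;0 0 -0.14 0 0 0 0;0 0 -0.14 0 0 0 0"}}

```text
time_s: 16.05
tcp_pos: [0.5356, -0.0482, 0.1492]
eef_rot: [0.078, 0.9, 0.341, 0.259]
wrist_force: [-6.4, 0.6, 5.5]
grip_width: 0.126
grasp_force: 40.6
```

>>> {"fn": "jog_arm", "kwargs": {"steps": "0 0 -0.14 0 0 0 0;0 0 -0.14 0 0 0 0;0 0 -0.14 0 0 0 0;0 0 -0.14 0 0 0 0;0 0 -0.14 0 0 0 0"}}

```text
time_s: 16.55
tcp_pos: [0.5363, -0.0488, 0.1498]
eef_rot: [0.163, 0.729, 0.629, 0.217]
wrist_force: [-5.4, -0.4, 8.5]
grip_width: 0.128
grasp_force: 41.9
```

>>> {"fn": "jog_arm", "kwargs": {"steps": "0 0 -0.14 0 0 0 0;0 0 -0.14 0 0 0 0;0 0 -0.14 0 0 0 0;0 0 0 0 0 0 0"}}

```text
time_s: 16.95
tcp_pos: [0.5367, -0.0487, 0.1501]
eef_rot: [0.205, 0.582, 0.766, 0.179]
wrist_force: [-4.0, 1.9, 7.5]
grip_width: 0.133
grasp_force: 42.8
```

```bash
python3 -c "
from plan import *
go2(12,-.008)"
```

```text
tool y phi now 12.1
Mz tool [-0.394 -0.088 -0.005] effort [ -0.19 -33.55 -17.26   0.29  -0.56  -1.19]
rotvec [ 0.01  -0.002  0.002] shift cm now [ 0.04 -0.09  0.1 ] target axes [ 0.04 -0.09  0.1 ] q [-0.186  0.308  2.226  1.078  0.149 -1.495] F [-4.   1.9  7.5] M [ 0.02 -0.4   0.  ] grip 0.133 42.8 t 16.95
```

Now release, retract and look.

>>> {"fn": "jog_arm", "kwargs": {"steps": "0 0 0 0 0 0 65;0 0 0 0 0 0 65;0 0 0 0 0 0 65;0 0 0 0 0 -1.5 65;0 0 0 0 0 -2.5 65"}}

```text
time_s: 17.45
tcp_pos: [0.5149, -0.0499, 0.1824]
eef_rot: [0.203, 0.584, 0.766, 0.178]
wrist_force: [-0.4, 0.3, 0.5]
grip_width: 0.651
grasp_force: 0.0
```

>>> {"fn": "jog_arm", "kwargs": {"steps": "0 0 0 0 0 -2.5 65;0 0 0 0 0 -1.5 65;0 0 0 0 0 0 65;0 0 0 0 0 0 65"}}

```text
time_s: 17.85
tcp_pos: [0.4949, -0.0514, 0.2175]
eef_rot: [0.204, 0.583, 0.765, 0.179]
wrist_force: [-0.8, -0.1, 0.3]
grip_width: 0.645
grasp_force: 0.0
```

```bash
python3 - <<'E'
from plan import *
go2(12,.05)
m=r.camera_model("wrist"); im=r.camera("wrist"); W,n,e1,e2=press()
b=np.cos(np.radians(102))*e1+np.sin(np.radians(102))*e2
print(proj(m,[W+.013*n,W+.013*n-.024*b,W+.013*n+.024*b]).round(0)); cv2.imwrite("pics/w4.png",im[:,:,::-1])
E
```

```text
tool y phi now 11.9
Mz tool [0.218 0.064 0.032] effort [ -0.08 -30.55 -22.69   0.34  -1.54   0.08]
rotvec [ 0.01  -0.002 -0.002] shift cm now [ 0.12 -0.38  2.25] target axes [ 0.12 -0.36  2.25] q [-0.216  0.1    2.259  0.538  0.29  -0.964] F [-0.8 -0.1  0.3] M [ 0.02  0.23 -0.02] grip 0.645 0.0 t 17.85
[[251. 208.]
 [252. 241.]
 [251. 174.]]
```

View pics/w4.png

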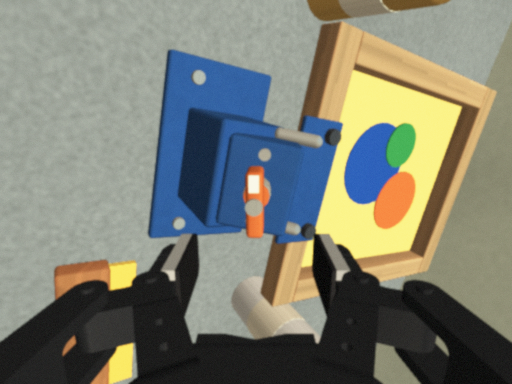

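The bar stands upright in the tool view, with the white mark at (254,184) and the cap at (253,208), so it is at the tool's final angle. It is free of the gripper and backed off about 90°. Handing in.

```bash
python3 -c "
from workcell import r
print(r.close_job())"
```

```text
the job is handed in; nothing more can be done
None
```

The wing screw was turned clockwise about 207° until it bottomed, backed off about 90° by the tool's measured angle, and released with the gripper clear; the job is handed in, with no verdict shown.

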